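Drive the pin out of a gate hinge into a catch tray

TASK

Move the catch tray by its grip so that it stands flat on the bench under the spot where the pin will drop from the clamped gate hinge. Then pick up the pin punch and, with its nose in the open end of the hinge barrel, drive the headed pin out at the other end so that it drops into the tray and never onto the bench. Finally lay the punch down flat on the bench and let go of it, leaving the pin in the tray, and the hammer, padlock, spray can, tape roll and cardboard box where they were.

Things in the scene. Friction and masses are not known exactly. Their poses are not given: they have to be found in the camera images.
- vise: Grey bench vise, fixed (base 64 x 120 mm), clamping a steel gate hinge whose barrel lies level on top. Origin: on the bench under the barrel's middle; z up; x along the barrel from its open end to the end with the pin's head, within 0.3 rad of the robot's left. One leaf slopes down to -y; the screw and cross bar reach 107 mm to +y, 36 mm up. Below the barrel nothing extends past x = +-32 mm.
- bore_entry (a point): Centre of the open end of the hinge barrel's bore, where the punch goes in (115 mm above the bench, vise x = -36 mm). Barrel: outer diameter 34 mm, 72 mm long, round 18 mm bore right through; a brass-capped spring plunger stands on its middle, top 28 mm above the axis. Axes as vise.
- bore_exit (a point): Centre of the far end of the bore, against which the pin's head sits; the pin comes out here along the vise's +x. Axes as vise.
- drop_spot (a point): Point on the bench 40 mm beyond the bore's exit, under the barrel's line: where the pin drops. Axes as vise.
- pin: Steel hinge pin: shank 16 mm diameter, 69 mm long, round head 26 mm diameter, 6 mm thick at its +x end; 0.13 kg. Origin: mid-shank on the axis. It starts home: headless end 4 mm inside the open end of the bore, head 1 mm off the exit; goes out head first only. The plunger presses on it: it slides stiffly (about 4 to 10 N) for the first 30 mm, then freely, and drops when some 60 mm out.
- punch: Pin punch, 190 mm long, 0.28 kg: black square handle 26 x 26 mm, 90 mm long, then an 8 mm taper and a round steel nose 10 mm diameter, 92 mm long. Origin: on its axis in the handle's middle; x towards the nose tip; centre of mass about 18 mm from the origin towards the tip. It starts lying on the bench (axis 13 mm up) at the robot's right, tip roughly to the left.
- punch_tip (a point): Centre of the punch nose's end face, 145 mm from the handle's middle.
- tray: Open aluminium catch tray, outside 158 x 118 mm (x, y), walls 4 mm thick, 40 mm high, 0.35 kg, with a black upright grip in the middle of its +y side: a plate 50 mm (x) by 14 mm (y), 90 mm high, its middle 66 mm from the origin along +y. Origin: centre of the underside; z up. It starts flat on the bench at the robot's left, grip towards the robot.
- hammer: Bystander: hammer with a wooden handle lying beyond the vise; leave it.
- padlock: Bystander: brass padlock (50 x 24 mm, 77 mm tall) standing between the vise and the robot; leave it.
- spray_can: Bystander: spray can, 60 mm diameter, 170 mm tall, far right; leave it.
- tape_roll: Bystander: roll of tape, 100 mm diameter, 45 mm high, far left; leave it.
- screw_box: Bystander: cardboard box 80 x 120 x 50 mm beyond the vise; leave it.

How it is judged:
On the way, in this order (a step that is already met when the one before it is completed fails the run):
1. the tray stands flat under the drop spot (the spot inside its walls) while the pin is still home (x of drop_spot in the frame of tray between -0.073 and 0.073 m and y of drop_spot in the frame of tray between -0.053 and 0.053 m and angle between tray's own z axis and vertical below 0.1 rad and height (world z) of tray below 0.008 m and x of pin in the frame of vise below 0.01 m), for 0.2 s.
2. the punch nose stands in the bore, more than 45 mm deep, with the pin ahead of it still in line with the bore (x of punch_tip in the frame of bore_entry between 0.045 and 0.2 m and y of punch_tip in the frame of bore_entry between -0.009 and 0.009 m and z of punch_tip in the frame of bore_entry between -0.009 and 0.009 m and x of pin in the frame of vise between 0.035 and 0.075 m and angle between the x axis of pin and the x axis of vise, either way round below 0.3 rad).
At the end, for the whole second after the job is handed in: The pin lies at rest between the tray's walls; the tray stands flat on the bench (within 8 mm and 0.1 rad); the punch lies at rest flat on the bench (handle axis below 22 mm, tip below 30 mm), not in the tray (x of pin in the frame of tray between -0.075 and 0.075 m and y of pin in the frame of tray between -0.055 and 0.055 m and z of pin in the frame of tray between 0 and 0.05 m and angle between tray's own z axis and vertical below 0.1 rad and height (world z) of tray below 0.008 m and linear speed of each of pin, tray, punch below 0.03 m/s and height (world z) of punch below 0.022 m and height (world z) of punch_tip below 0.03 m and not (x of punch in the frame of tray between -0.079 and 0.079 m and y of punch in the frame of tray between -0.059 and 0.059 m)); the robot touches nothing.
It fails at once if the pin falls onto the bench (contact force between pin and table above 0.3 N).
It fails at once if a bystander (hammer, padlock, spray can, tape roll or cardboard box) is moved more than 40 mm (distance of any of hammer, padlock, spray_can, tape_roll, screw_box from where it was at the start of the episode above 0.04 m).
It also fails if it takes over 67 s, if anything falls off the work surface, if the arm or the gripper's body presses on something with over 40 N, if the wrist force passes 120 N, or if a joint passes its speed limit or range.

ROBOT

A 6-joint arm with a two-finger parallel gripper is mounted at the origin on the work surface. World frame = base frame: x ahead of the robot, y to its left, z up, the work surface at z = 0. Lengths are in m, angles in rad, forces in N, time in s.
With the tool pointing down it reaches from about 0.25 to 0.775 m from the base axis. Payload 4 kg.
Tool frame: the origin (TCP) lies on the centre line of the jaws, within the pads' length; the fingertips stand 25 mm ahead of it and the grasp point (between the pads) lies 6 mm ahead of it (tip_reach is the distance from the TCP to the fingertips, in m); z points along the fingers, x is the direction in which the jaws open and shut, and the axes are right-handed (so a half turn about z gives the same grasp; the last joint's range is limited). The gripper opens to 85 mm and grips with 20 to 120 N. Pads are 22 mm wide; open, the fingers measure 114 mm over their backs; the gripper's body (76 mm by 85 mm) begins 54 mm behind the grasp point. The pads swing forward as they close: fully open they stand 13 mm farther back than shut.
Start: joints at [-1.421, 0.087, 1.371, -0, 1.684, -0.103], TCP at [0.138, -0.533, 0.256] pointing down, gripper open.
Joint ranges: [-3.1, 3.1], [-0.76, 2.03], [0.27, 2.55], [-1.08, 4.22], [0.17, 2.65], [-2.57, 2.57]. Speed limits (rad/s): [2.79, 2.79, 3.14, 3.14, 3.14, 3.14].

INTERFACE

Orientations are given as [roll, pitch, yaw] about the fixed x, y, z axes, in that order (R = Rz(yaw) Ry(pitch) Rx(roll)).
In Python, from rig import * gives the robot as it stands. The module is installed in compiled form; this text tells all that it offers.
- The arm moves only by the tool drive_tool, never from a script. Its argument "commands" is a list of rows, each a list of 7 numbers: the shift along the tool's x, y, z in cm, then the turn, a rotation vector about the tool's x, y, z in rad, then the opening, from -1 (shut) to 1 (fully open), so that 0 is half open. A call has 1 to 20 rows; each row shifts and turns the commanded pose from where the row before left it, along the tool's axes as they then stand; what a row does not reach is not made up. A row lasts 1/12 s, in which the tool goes at most 41.7 mm and 7.16 degrees, less where a joint would pass 70% of its speed; a pose out of reach is approached as far as the arm can. A call is refused whole if a number of a shift passes 4.17 or a number of a turn 0.125, either way. A call with a gripper value outside its range is refused whole. The fingers move at their own pace and stop on an object; "newtons" is the grip in N (left out, the last holds). Time passes only in rows, so rows that do not move let the fingers close. It gives the time, the measured TCP pose, the force and the opening at its end, in the units of the state.
- state(): the state, without advancing time (a new reading comes with each control period).
- get_image(name): name is "side" or "top" or "wrist"; returns (picture, depth): 400x640x3 uint8, red, green, blue; 400x640 float32, m along the optical axis (not along the pixel's ray), 0 where there is no reading.
- camera_info(name): a dict with "vfov" (degrees; the focal length in pixels is half the picture's height over the tangent of half this angle, whatever the lens; pixels are square), "cx", "cy" (the principal point, pixels), "k1" (the pictures are not rectified: a ray, as slopes to the right and down, at radius r is drawn at 1 + k1 r^2 times it, then the intrinsics apply), "cam_to_world" (4x4, takes a point from camera to world coordinates). Camera axes: x right, y down, z forward; pixel columns grow to the right and rows downward; lengths in m; the calibration is good to about 2 mm. A picture is of the moment at which its call begins: read the wrist's pose just before it. camera_info takes no time and is no camera call; for the wrist camera it gives the pose at the moment of the call.
- job_done(): hands the job in, once; it reports no verdict.
Trained networks look in the newest picture that a camera, given by its name, has taken for a name from the list of things; names that differ only in an ending like _2 or _b are one class to them, and where a whole thing is asked for, a point or a joint stands for the part that bears it (a point fixed in the world has none). Each returns a list of dicts, best first, with "conf" (0 to 1); they miss things now and then, are a little off and sometimes report something else, mostly with a low value. They report only what shows in the picture. A call takes as long as a camera call.
- find_in(camera, name): "at" ([column, row] in pixels, amid what is visible of it).
- regions_of(camera, name): "mask" (400x640 bool, what is visible of it) and "at" ([column, row] in pixels, amid what is visible of it).
- tip_of(camera, name): "at" ([column, row] in pixels: a listed point, or the origin of a listed thing).
The state is a dict: "clock": time; "joint_pos": joint angles; "dq": joint speeds; "effort": joint torques, N m; "tool_pos": TCP position; "eef_rot": TCP orientation; "force": force on the tool from outside, world axes, zero at the start; "ft_torque": the same for the moment, N m; "width": finger opening in m.
Only numpy, scipy, OpenCV 4.12 (cv2) and the standard library are available. Lean on these libraries where they do the work, as an engineer would, in place of code of your own. Each camera call takes 0.05 s, during which the arm holds its last target.

## Working session

There is one attempt and no reset: what is moved stays moved. The work goes in short steps, Python scripts to look and compute and a tool call to move; the robot and the scene stay as the last step left them, time stands still between calls to the robot, and variables do not carry over. Pictures are saved under pics/ and viewed, and the job is handed in when it is done.

Besides the shell and the picture viewer there is one more tool, called after "Request:" as name([rows], argument=value, ...), one row to a line, values as JSON. drive_tool: Moves the arm, as the interface text tells. Its arguments: {"type":"object","properties":{"commands":{"type":"array","items":{"type":"array","items":{"type":"number"}}},"newtons":{"type":"number"}},"required":["commands"]}

```bash
mkdir -p pics; ls; cat > h.py <<'E'
from rig import *
import numpy as np, cv2
from scipy.spatial.transform import Rotation as R
def save(name,fn):
    im,d=get_image(name); cv2.imwrite('pics/'+fn,im[:,:,::-1]); return im,d
def ray(info,u,v):
    f=200/np.tan(np.radians(info['vfov'])/2)
    xd=np.array([(u-info['cx'])/f,(v-info['cy'])/f]); x=xd.copy()
    for _ in range(30): x=xd/(1+info['k1']*(x@x))
    return np.array([x[0],x[1],1.])
def pt(info,u,v,z):  # depth z
    T=np.array(info['cam_to_world']); return T[:3,:3]@(ray(info,u,v)*z)+T[:3,3]
def ptz(info,u,v,h): # intersect plane world z=h
    T=np.array(info['cam_to_world']); r=T[:3,:3]@ray(info,u,v); return T[:3,3]+r*(h-T[2,3])/r[2]
def cloud(info,d,mask):
    vs,us=np.nonzero(mask&(d>0))
    return np.array([pt(info,u,v,d[v,u]) for u,v in zip(us,vs)])
def proj(info,p):
    T=np.array(info['cam_to_world']); c=T[:3,:3].T@(np.array(p)-T[:3,3]); s=c[:2]/c[2]
    f=200/np.tan(np.radians(info['vfov'])/2); s=s*(1+info['k1']*(s@s)); return s*f+[info['cx'],info['cy']]
E
python3 - <<'E'
from h import *
print(state())
for n in ['side','top']:
    im,d=save(n,n+'0.png'); i=camera_info(n); print(n,i)
    for k in ['vise','bore_entry','bore_exit','pin','punch','punch_tip','tray','drop_spot']:
        try: print(k,[(np.round(a['at'],1).tolist(),round(a['conf'],2)) for a in tip_of(n,k)[:2]])
        except Exception as e: print(k,e)
E
```

```text
pics
{'clock': 0.0, 'joint_pos': array([-1.42111569e+00,  8.79781052e-02,  1.37228388e+00, -1.85581640e-05,
        1.68359074e+00, -1.03044452e-01]), 'dq': array([-0.00127688, -0.00010835,  0.00021176, -0.00102646, -0.00012151,
       -0.00136343]), 'effort': array([-3.88658100e-04, -3.51868629e+01, -3.13265312e+01, -2.78179568e-04,
        1.09536789e-02, -5.60217003e-06]), 'tool_pos': array([ 0.13747668, -0.53208016,  0.2551114 ]), 'eef_rot': array([-3.14137852e+00,  2.24997943e-03, -1.31807306e+00]), 'force': array([ 0.2780577 ,  0.19559576, -0.54219894]), 'ft_torque': array([-0.04685574,  0.00548677, -0.03398444]), 'width': 0.08514614057102339}
side {'vfov': 51.810156290996304, 'cx': 321.8004346538328, 'cy': 193.64000064575433, 'k1': 0.033341855055766915, 'cam_to_world': array([[-0.8278116 , -0.32993692,  0.45372854,  0.06461349],
       [-0.56090066,  0.47107058, -0.68079583,  0.76651644],
       [ 0.01088151, -0.81806732, -0.57501952,  0.75191843],
       [ 0.        ,  0.        ,  0.        ,  1.        ]])}
vise [([322.1, 210.5], 0.82), ([240.6, 306.2], 0.42)]
bore_entry [(
[... 339 characters left out ...]
975626696, 'cam_to_world': array([[-1.62222389e-02, -9.81264244e-01,  1.91982609e-01,
         3.86215770e-01],
       [-9.99861422e-01,  1.66382011e-02,  5.54638675e-04,
        -3.08835150e-02],
       [-3.73849236e-03, -1.91947007e-01, -9.81398171e-01,
         1.22401285e+00],
       [ 0.00000000e+00,  0.00000000e+00,  0.00000000e+00,
         1.00000000e+00]])}
vise [([316.2, 208.0], 0.92)]
bore_entry [([331.6, 202.7], 0.66)]
bore_exit [([307.4, 200.6], 0.91), ([317.7, 279.3], 0.33)]
pin [([316.3, 201.3], 0.55)]
punch [([413.8, 242.2], 0.94), ([317.7, 282.9], 0.56)]
punch_tip [([372.1, 240.1], 0.7)]
tray [([194.2, 223.3], 0.71)]
drop_spot [([294.9, 205.1], 0.67), ([256.6, 155.3], 0.27)]
```

View pics/side0.png

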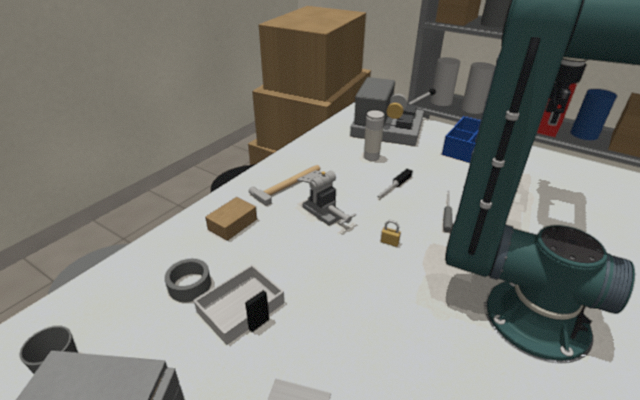

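View pics/top0.png

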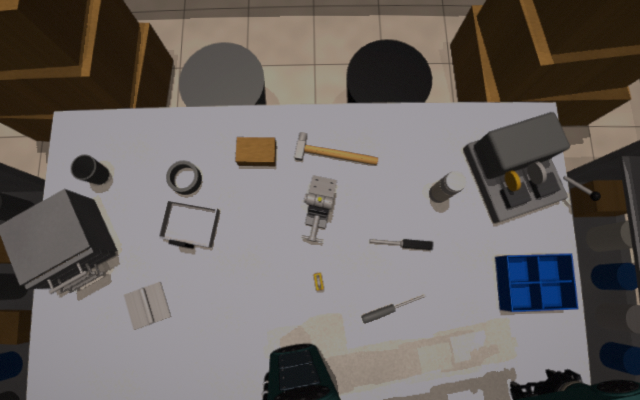

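```bash
python3 - <<'E'
from h import *
T={'vise':(0,),'bore_entry':.115,'bore_exit':.115,'pin':.115,'punch':.013,'punch_tip':.013,'tray':0,'drop_spot':0}
obs={'side':dict(bore_entry=(334.1,174.7),bore_exit=(315.3,186.3),vise=(322.1,210.5),pin=(319.4,179.2),punch=(403.9,178.5),punch_tip=(380.8,197.4),tray=(242.6,305.9),drop_spot=(303.8,221.7)),
'top':dict(bore_entry=(331.6,202.7),bore_exit=(307.4,200.6),vise=(316.2,208),pin=(316.3,201.3),punch=(413.8,242.2),punch_tip=(372.1,240.1),tray=(194.2,223.3),drop_spot=(294.9,205.1))}
z=dict(bore_entry=.115,bore_exit=.115,vise=0,pin=.115,punch=.013,punch_tip=.013,tray=0,drop_spot=0)
for n in obs:
    i=camera_info(n)
    for k,v in obs[n].items(): print(n,k,np.round(ptz(i,*v,z[k]),4))
E
```

```text
side bore_entry [ 0.5914 -0.0864  0.115 ]
side bore_exit [ 0.6016 -0.0064  0.115 ]
side vise [ 0.6078 -0.0514  0.    ]
side pin [ 0.6126 -0.0425  0.115 ]
side punch [ 0.4744 -0.3358  0.013 ]
side punch_tip [ 0.4872 -0.1961  0.013 ]
side tray [0.5564 0.3476 0.    ]
side drop_spot [0.6214 0.023  0.    ]
top bore_entry [ 0.5959 -0.0797  0.115 ]
top bore_exit [ 0.6031 -0.0117  0.115 ]
top vise [ 0.6017 -0.0366  0.    ]
top pin [ 0.6006 -0.0367  0.115 ]
top punch [ 0.4892 -0.3303  0.013 ]
top punch_tip [ 0.498  -0.2039  0.013 ]
top tray [0.5598 0.3423 0.    ]
top drop_spot [0.612  0.0293 0.    ]
```

```bash
python3 - <<'E'
from h import *
import pickle
out={}
for n in ['top','side']:
    im,d=get_image(n); i=camera_info(n)
    for k in ['tray','punch','vise','spray_can','padlock','hammer','screw_box','tape_roll']:
        r=regions_of(n,k)
        if not r: print(n,k,'none'); continue
        m=r[0]['mask']; c=cloud(i,d,m); out[n,k]=c
        print(n,k,round(r[0]['conf'],2),m.sum(),'min',c.min(0).round(3),'max',c.max(0).round(3),'med',np.median(c,0).round(3))
pickle.dump(out,open('c.pkl','wb'))
for n in ['top','side']:
    c=out[n,'punch']; c=c[c[:,2]>.006]; 
    x=c[:,:2]-c[:,:2].mean(0); w=np.linalg.svd(x,full_matrices=0)[2][0]; s=x@w
    print(n,'punch dir',w,'ends',c[:,:2].mean(0)+w*s.min(),c[:,:2].mean(0)+w*s.max())
    c=out[n,'tray']; g=c[c[:,2]>.055]; print('grip',len(g),g.mean(0),g.min(0),g.max(0))
    rc=cv2.minAreaRect(c[:,:2][(c[:,2]>.025)&(c[:,2]<.05)].astype(np.float32)); print('tray',rc,np.round(cv2.boxPoints(rc),3).tolist())
    rc=cv2.minAreaRect(g[:,:2].astype(np.float32)); print('grip',rc)
E
```

```text
top tray 0.73 2277 min [ 0.481  0.263 -0.005] max [0.632 0.44  0.094] med [0.555 0.356 0.005]
top punch 0.68 315 min [ 0.465 -0.382  0.004] max [ 0.498 -0.196  0.032] med [ 0.483 -0.325  0.024]
top vise 0.91 1400 min [ 0.495 -0.1   -0.006] max [ 0.709 -0.002  0.145] med [ 0.595 -0.041  0.102]
top spray_can 0.58 755 min [ 0.61  -0.512 -0.004] max [ 0.714 -0.387  0.175] med [ 0.633 -0.404  0.157]
top padlock 0.41 110 min [ 0.357 -0.049  0.034] max [ 0.4   -0.026  0.081] med [ 0.377 -0.038  0.043]
top hammer 0.82 804 min [ 0.736 -0.229 -0.001] max [0.843 0.028 0.032] med [ 0.771 -0.073  0.024]
top screw_box 0.68 1176 min [ 0.737  0.087 -0.005] max [0.842 0.209 0.057] med [0.775 0.145 0.049]
top tape_roll 0.84 639 min [ 0.651  0.325 -0.006] max [0.752 0.433 0.054] med [0.7   0.374 0.041]
side tray 0.56 4206 min [ 0.479  0.248 -0.002] max [0.645 0.442 0.095] med [0.56  0.365 0.016]
side punch 0.7 257 min [ 0.465 -0.424 -0.001] max [ 0.5   -0.193  0.031] med [ 0.482 -0.315  0.024]
side vise 0.59 1615 min [ 0.495 -0.24  -0.001] max [0.759 0.012 0.145] med [ 0.589 -0.024  0.057]
side spray_c
[... 992 characters left out ...]
9730835, 0.3628908693790436), (0.05184280499815941, 0.014164741151034832), 80.20825958251953)
side punch dir [0.12671076 0.99193971] ends [ 0.47212055 -0.38260171] [ 0.49635157 -0.19291216]
grip 391 [0.48805287 0.36957456 0.0784325 ] [0.48023969 0.34036411 0.05503772] [0.50199215 0.39216432 0.09541149]
tray ((0.5490544438362122, 0.3547395169734955), (0.15895093977451324, 0.13596150279045105), 79.0377426147461) [[0.46700000762939453, 0.28999999165534973], [0.6010000109672546, 0.2639999985694885], [0.6309999823570251, 0.41999998688697815], [0.4970000088214874, 0.44600000977516174]]
grip ((0.49120020866394043, 0.36672329902648926), (0.051364999264478683, 0.016364585608243942), 81.2936782836914)
```

```bash
python3 - <<'E'
from h import *
save('wrist','w0.png'); i=camera_info('wrist'); T=np.array(i['cam_to_world']); s=state()
Rt=R.from_euler('xyz',s['eef_rot']).as_matrix()
print(i['vfov'],i['cx'],i['cy'],i['k1']); print('cam in tool',(Rt.T@(T[:3,3]-s['tool_pos'])).round(4)); print((Rt.T@T[:3,:3]).round(3)); print(Rt.round(3))
E
```

```text
59.07688584494024 319.40515233261624 191.96693835843377 -0.0219941235141855
cam in tool [-0.0005 -0.0748 -0.118 ]
[[ 1.     0.     0.002]
 [-0.001  0.957  0.288]
 [-0.001 -0.288  0.957]]
[[ 0.25  -0.968  0.   ]
 [-0.968 -0.25  -0.   ]
 [ 0.    -0.    -1.   ]]
```

```bash
cat >> h.py <<'E'
def plan(target,yaw,n,pos=None,y0=None,nt=None,z=None):
    s=state(); p=np.array(s['tool_pos'] if pos is None else pos,float); y=s['eef_rot'][2] if y0 is None else y0
    dy=(yaw-y+np.pi)%(2*np.pi)-np.pi; nt=nt or n; st=(np.array(target)-p)/n
    for k in range(n):
        Rm=R.from_euler('xyz',[np.pi,0,y]).as_matrix(); t=-dy/nt if k<nt else 0
        print('[%s,0,0,%.3f,1]'%(','.join('%.2f'%v for v in Rm.T@st*100),t)); y-=t
E
python3 - <<'E'
from h import *
plan([.55,0,.35],-.2,20,nt=10)
import pickle
o=pickle.load(open('c.pkl','rb'))
for n in ['top','side']:
    c=o[n,'vise']; b=c[(c[:,2]>.122)&(c[:,2]<.134)&(c[:,1]>-.1)&(c[:,1]<.02)]
    rc=cv2.minAreaRect(b[:,:2].astype(np.float32)); print(n,len(b),rc,cv2.boxPoints(rc).round(4).tolist())
E
```

```text
[-2.06,-2.66,-0.47,0,0,-0.112,1]
[-1.75,-2.88,-0.47,0,0,-0.112,1]
[-1.42,-3.05,-0.47,0,0,-0.112,1]
[-1.07,-3.19,-0.47,0,0,-0.112,1]
[-0.71,-3.29,-0.47,0,0,-0.112,1]
[-0.34,-3.35,-0.47,0,0,-0.112,1]
[0.04,-3.37,-0.47,0,0,-0.112,1]
[0.42,-3.34,-0.47,0,0,-0.112,1]
[0.79,-3.28,-0.47,0,0,-0.112,1]
[1.15,-3.17,-0.47,0,0,-0.112,1]
[1.49,-3.02,-0.47,0,0,0.000,1]
[1.49,-3.02,-0.47,0,0,0.000,1]
[1.49,-3.02,-0.47,0,0,0.000,1]
[1.49,-3.02,-0.47,0,0,0.000,1]
[1.49,-3.02,-0.47,0,0,0.000,1]
[1.49,-3.02,-0.47,0,0,0.000,1]
[1.49,-3.02,-0.47,0,0,0.000,1]
[1.49,-3.02,-0.47,0,0,0.000,1]
[1.49,-3.02,-0.47,0,0,0.000,1]
[1.49,-3.02,-0.47,0,0,0.000,1]
top 240 ((0.6026135683059692, -0.042154617607593536), (0.07339535653591156, 0.03294437378644943), 75.10133361816406) [[0.5773000121116638, -0.07339999824762344], [0.6090999841690063, -0.08190000057220459], [0.628000020980835, -0.010900000110268593], [0.5960999727249146, -0.0024999999441206455]]
side 169 ((0.6003994345664978, -0.0390961579978466), (0.08077637851238251, 0.031989675015211105), 76.7555160522461) [[0.5756000280380249, -0.0746999979019165], [0.6067000031471252, -0.08209999650716782], [0.6251999735832214, -0.0034000000450760126], [0.5940999984741211, 0.0038999998942017555]]
```

Request:
drive_tool([
  [-2.0,-2.7,-0.5,0,0,-0.112,1],
  [-1.7,-2.9,-0.5,0,0,-0.112,1],
  [-1.4,-3.1,-0.5,0,0,-0.112,1],
  [-1.1,-3.2,-0.5,0,0,-0.112,1],
  [-0.7,-3.3,-0.5,0,0,-0.112,1],
  [-0.3,-3.3,-0.5,0,0,-0.112,1],
  [0,-3.4,-0.5,0,0,-0.112,1],
  [0.4,-3.3,-0.5,0,0,-0.112,1],
  [0.8,-3.3,-0.5,0,0,-0.112,1],
  [1.2,-3.2,-0.5,0,0,-0.112,1],
  [1.5,-3.0,-0.5,0,0,0,1],
  [1.5,-3.0,-0.5,0,0,0,1],
  [1.5,-3.0,-0.5,0,0,0,1],
  [1.5,-3.0,-0.5,0,0,0,1],
  [1.5,-3.0,-0.5,0,0,0,1],
  [1.5,-3.0,-0.5,0,0,0,1],
  [1.5,-3.0,-0.5,0,0,0,1],
  [1.5,-3.0,-0.5,0,0,0,1],
  [1.5,-3.0,-0.5,0,0,0,1],
  [1.5,-3.0,-0.5,0,0,0,1],
])

```text
clock: 3.52
tool_pos: [0.5521, -0.0006, 0.3566]
eef_rot: [3.141, -0.0, -0.198]
force: [-0.1, -0.5, 0.4]
width: 0.0853
```

Request:
drive_tool([
  [0,0,0,0,0,0,1],
  [0,0,0,0,0,0,1],
])

```text
clock: 3.68
tool_pos: [0.552, -0.0009, 0.3558]
eef_rot: [3.141, 0.001, -0.195]
force: [-0.5, -0.7, 0.1]
width: 0.0858
```

```bash
cat > vv.py <<'E'
from h import *
import sys
print(state()['tool_pos'],state()['eef_rot'])
i=camera_info('wrist'); im,d=save('wrist','w1.png')
for k in ['bore_entry','bore_exit','pin','vise','drop_spot']:
    r=tip_of('wrist',k); z=.115 if k in('bore_entry','bore_exit','pin') else 0
    print(k,[(np.round(a['at'],1).tolist(),round(a['conf'],2),ptz(i,*a['at'],z).round(4).tolist()) for a in r[:2]])
r=regions_of('wrist','vise'); c=cloud(i,d,r[0]['mask']); np.save('vise.npy',c)
b=c[(c[:,2]>.118)&(c[:,2]<.134)]
rc=cv2.minAreaRect(b[:,:2].astype(np.float32)); print(len(b),rc,cv2.boxPoints(rc).round(4).tolist())
E
python3 vv.py
```

```text
[ 0.55198901 -0.00085294  0.35580874] [ 3.14111135e+00  8.48164956e-04 -1.95036764e-01]
bore_entry [([372.1, 220.7], 0.7, [0.5964, -0.0779, 0.115])]
bore_exit [([376.2, 158.2], 0.71, [0.611, -0.0103, 0.115])]
pin []
vise [([359.9, 169.1], 0.92, [0.6007, -0.0475, 0.0])]
drop_spot [([361.0, 168.5], 0.42, [0.6023, -0.0469, 0.0])]
2037 ((0.605546236038208, -0.041117992252111435), (0.07771158218383789, 0.03758887201547623), 77.12528228759766) [[0.5785999894142151, -0.07479999959468842], [0.6151999831199646, -0.08320000022649765], [0.6324999928474426, -0.007400000002235174], [0.5958999991416931, 0.0008999999845400453]]
```

View pics/w1.png

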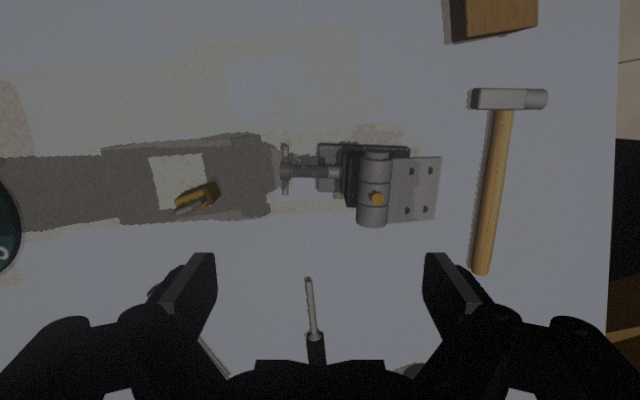

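```bash
python3 - <<'E'
from h import *
from scipy.optimize import least_squares
c=np.load('vise.npy'); 
c=c[(c[:,2]>.118)&(c[:,2]<.136)]
def res(p,zf=True,pts=None):
    a,x0,z0=p; u=np.array([np.cos(a),np.sin(a),0]); q=(pts-[x0,-.042,z0]); q=q-np.outer(q@u,u)
    return np.linalg.norm(q,axis=1)-.017
pts=c
s=least_squares(res,[1.34,.604,.115],kwargs=dict(pts=pts),loss='soft_l1',f_scale=.001)
r=res(s.x,pts=pts); print(s.x,np.abs(r).mean(),len(pts))
a=s.x[0]; u=np.array([np.cos(a),np.sin(a)]); t=(pts[np.abs(r)<.002][:,:2]-[s.x[1],-.042])@u
print('extent pct',np.percentile(t,[0,1,2,50,98,99,100]))
h=np.load('vise.npy'); pl=h[h[:,2]>.138]; print('plunger',len(pl),pl.mean(0),np.median(pl,0))
n=np.array([-u[1],u[0]])
pr=(pl[:,:2].mean(0)-[s.x[1],-.042]); print('plunger t,n',pr@u,pr@n)
E
```

```text
[1.33966936 0.60351744 0.11500785] 0.0006272076076883347 2040
extent pct [-0.03755083 -0.03611685 -0.03526657  0.00246502  0.03330316  0.03402255
  0.03465527]
plunger 126 [ 0.60280651 -0.04282977  0.14237809] [ 0.60289964 -0.04278809  0.14255186]
plunger t,n -0.0009705557201030938 0.0005019398481494148
```

Request:
drive_tool([
  [-1.2,-3.15,1.6,0,0,0,0.2],
  [-1.2,-3.15,1.6,0,0,0,0.2],
  [-1.2,-3.15,1.6,0,0,0,0.2],
  [-1.2,-3.15,1.6,0,0,0,0.2],
  [-1.2,-3.15,1.6,0,0,0,0.2],
  [-1.2,-3.15,1.6,0,0,0,0.2],
  [-1.2,-3.15,1.6,0,0,0,0.2],
  [-1.2,-3.15,1.6,0,0,0,0.2],
  [-1.2,-3.15,1.6,0,0,0,0.2],
  [-1.2,-3.15,1.6,0,0,0,0.2],
  [-1.2,-3.15,1.6,0,0,0,0.2],
  [0,0,0,0,0,0,0.2],
  [0,0,0,0,0,0,0.2],
])

```text
clock: 5.12
tool_pos: [0.4889, 0.364, 0.1784]
eef_rot: [3.139, 0.002, -0.196]
force: [0.2, -0.8, 0.1]
width: 0.0513
```

```bash
cat > tt.py <<'E'
from h import *
import sys
s=state();print(s['tool_pos'],s['eef_rot'],s['width'])
i=camera_info('wrist'); im,d=save('wrist',sys.argv[1])
r=regions_of('wrist','tray'); 
if r:
    c=cloud(i,d,r[0]['mask']); print(r[0]['conf'])
    g=c[c[:,2]>.06]; rc=cv2.minAreaRect(g[:,:2].astype(np.float32)); print('grip',len(g),rc,g[:,2].max())
E
python3 tt.py w2.png
```

```text
[0.48890083 0.3639978  0.17838311] [ 3.13880348e+00  2.45322745e-03 -1.95749892e-01] 0.05125730229856585
0.83
grip 1878 ((0.4972417652606964, 0.36264607310295105), (0.046758849173784256, 0.04744482785463333), 47.35276412963867) 0.18293392955888577
```

View pics/w2.png

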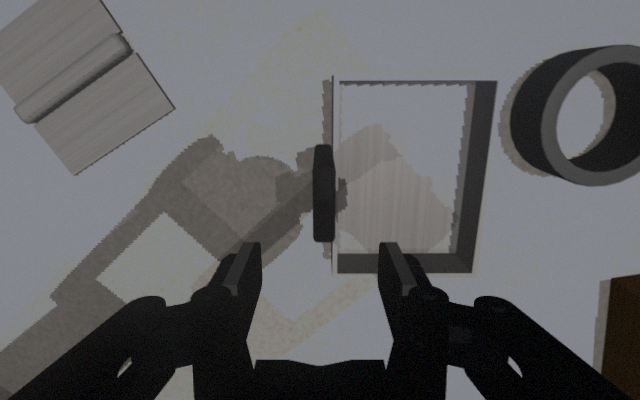

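Request:
drive_tool([
  [0.1,0,2.6,0,0,0,0.2],
  [0,0,2.6,0,0,0,0.2],
  [0,0,2.6,0,0,0,0.2],
  [0,0,2.6,0,0,0,0.2],
  [0,0,0.2,0,0,0,0.2],
  [0,0,0,0,0,0,-1],
  [0,0,0,0,0,0,-1],
  [0,0,0,0,0,0,-1],
  [0,0,0,0,0,0,-1],
  [0,0,0,0,0,0,-1],
  [0,0,0,0,0,0,-1],
], newtons=80)

```text
clock: 6.13
tool_pos: [0.4925, 0.364, 0.0776]
eef_rot: [-3.138, -0.004, -0.198]
force: [-0.0, -1.1, 5.2]
width: 0.0132
```

Request:
drive_tool([
  [0,0,-1.0,0,0,0,-1],
  [0,0,-1.0,0,0,0,-1],
  [0,0,-1.0,0,0,0,-1],
  [0,0,0,0,0,0,-1],
  [0,0,0,0,0,0,-1],
])

```text
clock: 6.55
tool_pos: [0.4916, 0.3637, 0.1055]
eef_rot: [-3.14, -0.002, -0.198]
force: [0.1, 0.5, -3.6]
width: 0.0131
```

```bash
python3 - <<'E'
from h import *
s=state();print(s['tool_pos'],s['eef_rot'],s['width'])
i=camera_info('side'); im,d=save('side','s1.png')
cv2.imwrite('pics/s1c.png',cv2.resize(im[200:380,120:360,::-1],None,fx=3,fy=3))
r=regions_of('side','tray'); c=cloud(i,d,r[0]['mask']);np.save('tray.npy',c); print(r[0]['conf'],c.min(0),c.max(0))
E
```

```text
[0.49161773 0.36374956 0.10551908] [-3.14006896e+00 -1.76845793e-03 -1.97872468e-01] 0.01308901232856742
0.84 [ 0.45070555  0.27403946 -0.00249609] [0.67699734 0.44235794 0.145328  ]
```

View pics/s1c.png

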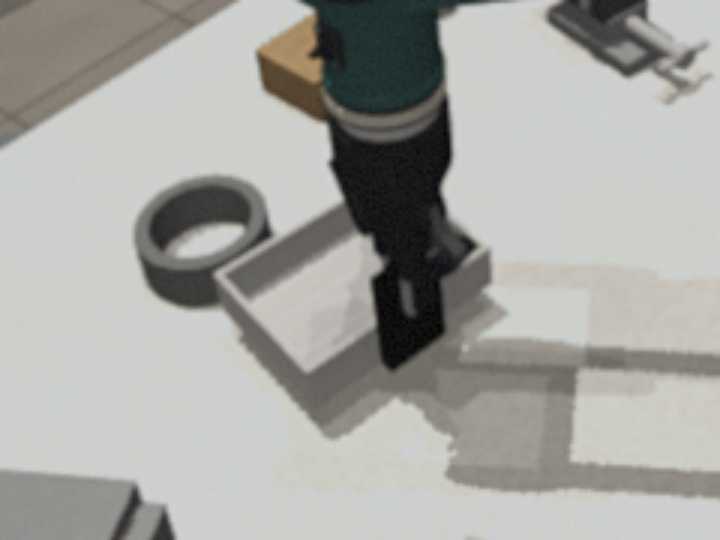

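Request:
drive_tool([
  [0.6,1.2,0,0,0,0.008,-1],
  [0.98,2.2,0,0,0,0.008,-1],
  [0.98,2.2,0,0,0,0.008,-1],
  [0.98,2.2,0,0,0,0.009,-1],
  [0.98,2.2,0,0,0,0,-1],
  [0.98,2.2,0,0,0,0,-1],
  [0.98,2.2,0,0,0,0,-1],
  [0.98,2.2,0,0,0,0,-1],
  [0.98,2.2,0,0,0,0,-1],
  [0.98,2.2,0,0,0,0,-1],
  [0.98,2.2,0,0,0,0,-1],
  [0.8,2.2,0,0,0,0,-1],
  [0.4,1.2,0,0,0,0,-1],
  [0,0,0,0,0,0,-1],
  [0,0,0,0,0,0,-1],
])

```text
clock: 7.9
tool_pos: [0.544, 0.0832, 0.1042]
eef_rot: [-3.129, 0.004, -0.228]
force: [-0.1, 14.5, -2.2]
width: 0.0131
```

Request:
drive_tool([
  [0,-0.5,0,0,0,0,-1],
  [0,-0.6,0,0,0,0,-1],
  [0,0,0,0,0,0,-1],
  [0,0,0,0,0,0,-1],
  [0,0,0,0,0,0,-1],
])

```text
clock: 8.32
tool_pos: [0.5471, 0.0883, 0.104]
eef_rot: [3.141, 0.0, -0.231]
force: [0.7, -1.2, -2.9]
width: 0.0129
```

```bash
python3 - <<'E'
from h import *
s=state();print(s['tool_pos'],s['eef_rot'],s['width'],s['force'])
u=np.array([.2291,.9734]);n=np.array([-.9734,.2291]); p=s['tool_pos'][:2]-[.6033,-.0427]; print('u,n',p@u,p@n)
for nm in ['top','side']:
    i=camera_info(nm); im,d=save(nm,nm+'2.png')
    r=regions_of(nm,'tray'); c=cloud(i,d,r[0]['mask']); q=np.c_[(c[:,:2]-[.6033,-.0427])@np.c_[u,n],c[:,2]]
    print(nm,r[0]['conf'],np.percentile(q,[1,99],axis=0).round(3).tolist())
    q=q[(q[:,2]>.055)&(q[:,2]<.08)]
    if len(q): print(cv2.minAreaRect(q[:,:2].astype(np.float32)))
cv2.imwrite('pics/top2c.png',cv2.resize(cv2.imread('pics/top2.png')[120:300,190:390],None,fx=3.5,fy=3.3))
E
```

```text
[0.54705939 0.08829687 0.10402021] [ 3.14052914e+00  4.28311949e-04 -2.31371411e-01] 0.012916111279497952 [ 0.65358953 -1.19502831 -2.86048185]
u,n 0.11462762604329131 0.08475599490431833
top 0.56 [[0.035, -0.041, 0.025], [0.19, 0.077, 0.07]]
((0.1144910454750061, 0.017548058182001114), (0.15860122442245483, 0.11867499351501465), 0.2580745816230774)
side 0.61 [[0.04, -0.108, 0.001], [0.197, 0.092, 0.118]]
((0.11784966289997101, 0.025635194033384323), (0.13679026067256927, 0.16045574843883514), 89.53016662597656)
```

View pics/top2c.png

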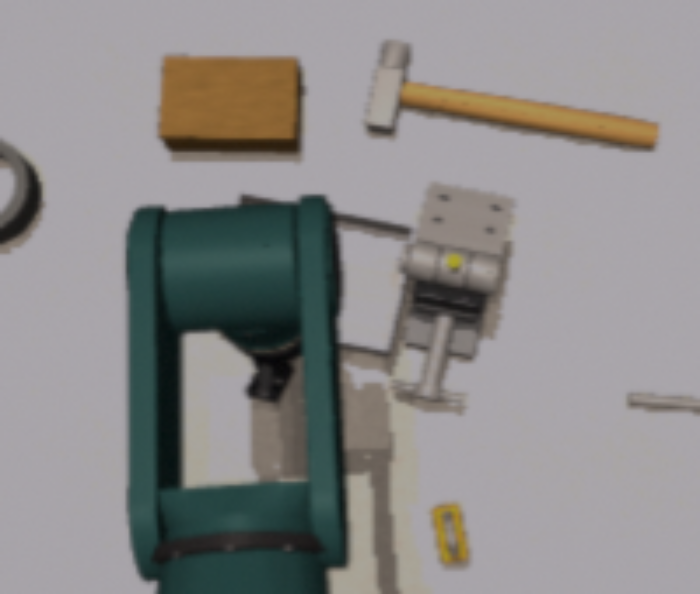

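View pics/side2.png

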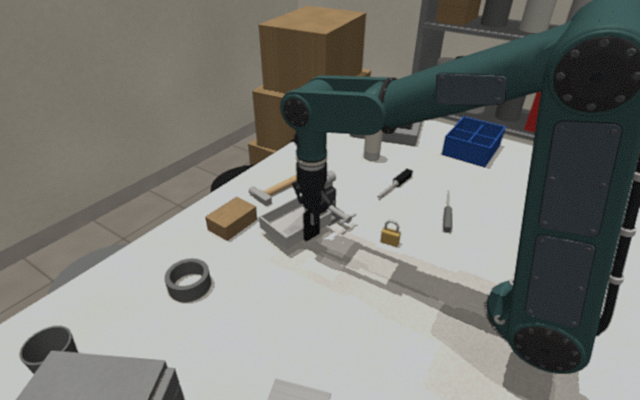

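Request:
drive_tool([
  [0.4,-0.1,0.2,0,0,0,-1],
  [0.4,-0.1,0.4,0,0,0,-1],
  [0,0,0.7,0,0,0,-1],
  [0,0,0.6,0,0,0,-1],
  [0,0,0.5,0,0,0,-1],
  [0,0,0.2,0,0,0,-1],
  [0,0,0,0,0,0,-1],
  [0,0,0,0,0,0,-1],
  [0,0,0,0,0,0,-1],
])

```text
clock: 9.27
tool_pos: [0.5555, 0.0891, 0.0781]
eef_rot: [-3.142, -0.0, -0.231]
force: [-0.4, 0.6, -2.5]
width: 0.0132
```

Request:
drive_tool([
  [0,0,0.15,0,0,0,-1],
  [0,0,0,0,0,0,-1],
  [0,0,0,0,0,0,0.2],
  [0,0,0,0,0,0,0.2],
  [0,0,0,0,0,0,0.2],
  [0,0,-1.5,0,0,0,0.2],
  [0,0,-3,0,0,0,0.2],
  [0,0,-4,0,0,0,0.2],
  [0,0,-4,0,0,0,0.2],
  [0,0,-4,0,0,0,0.2],
])

```text
clock: 10.1
tool_pos: [0.5553, 0.089, 0.2434]
eef_rot: [3.142, -0.0, -0.231]
force: [0.1, -0.4, 0.8]
width: 0.0514
```

```bash
python3 - <<'E'
from h import *
u=np.array([.2291,.9734]);n=np.array([-.9734,.2291]);s=state();print(s['tool_pos'],s['eef_rot'],s['width'])
for nm in ['side','wrist']:
    i=camera_info(nm); im,d=save(nm,nm+'3.png')
    r=regions_of(nm,'tray'); c=cloud(i,d,r[0]['mask']); q=np.c_[(c[:,:2]-[.6033,-.0427])@np.c_[u,n],c[:,2]]
    print(nm,r[0]['conf'],np.percentile(q,[1,99],axis=0).round(3).tolist())
    q=q[(q[:,2]>.03)&(q[:,2]<.045)&(q[:,1]<.06)]
    if len(q): print(cv2.minAreaRect(q[:,:2].astype(np.float32)),np.percentile(q[:,2],[50,95,99]))
plan([.482,-.325,.22],-.117,14)
E
```

```text
[0.5552879  0.0890402  0.24338826] [ 3.14152904e+00 -1.21353431e-04 -2.30937149e-01] 0.05137822134850937
side 0.62 [[0.041, -0.048, 0.002], [0.2, 0.084, 0.091]]
((0.12021420150995255, 0.0048261843621730804), (0.160587877035141, 0.11014723777770996), 0.2528108060359955) [0.0377905  0.04262105 0.04367648]
wrist 0.98 [[0.042, -0.049, 0.003], [0.197, 0.08, 0.091]]
((0.1193513572216034, 0.004548363387584686), (0.157274067401886, 0.11041361838579178), 0.19677969813346863) [0.04003632 0.0416296  0.04211015]
[0.16,3.00,0.17,0,0,-0.008,1]
[0.13,3.00,0.17,0,0,-0.008,1]
[0.11,3.00,0.17,0,0,-0.008,1]
[0.09,3.00,0.17,0,0,-0.008,1]
[0.06,3.00,0.17,0,0,-0.008,1]
[0.04,3.00,0.17,0,0,-0.008,1]
[0.01,3.01,0.17,0,0,-0.008,1]
[-0.01,3.01,0.17,0,0,-0.008,1]
[-0.04,3.00,0.17,0,0,-0.008,1]
[-0.06,3.00,0.17,0,0,-0.008,1]
[-0.09,3.00,0.17,0,0,-0.008,1]
[-0.11,3.00,0.17,0,0,-0.008,1]
[-0.13,3.00,0.17,0,0,-0.008,1]
[-0.16,3.00,0.17,0,0,-0.008,1]
```

View pics/wrist3.png

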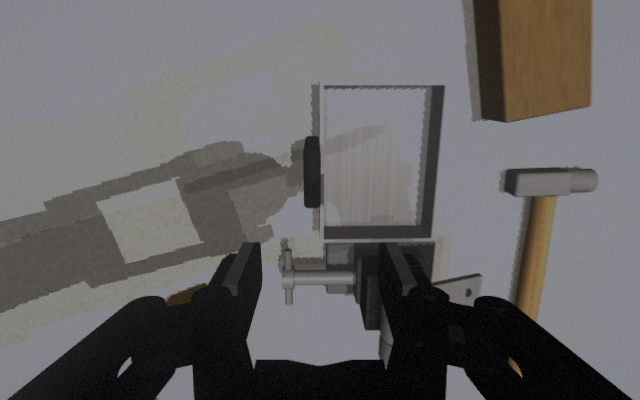

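Request:
drive_tool([
  [0.1,3,0.1,0,0,-0.008,0.3],
  [0.1,3,0.1,0,0,-0.008,0.3],
  [0.1,3,0.1,0,0,-0.008,0.3],
  [0.1,3,0.1,0,0,-0.008,0.3],
  [0.1,3,0.1,0,0,-0.008,0.3],
  [0,3,0.1,0,0,-0.008,0.3],
  [0,3,0.1,0,0,-0.008,0.3],
  [0,3,0.1,0,0,-0.008,0.3],
  [0,3,0.1,0,0,-0.008,0.3],
  [-0.1,3,0.1,0,0,-0.008,0.3],
  [-0.1,3,0.1,0,0,-0.008,0.3],
  [-0.1,3,0.1,0,0,-0.008,0.3],
  [-0.1,3,0.1,0,0,-0.008,0.3],
  [-0.1,2.5,0.1,0,0,-0.008,0.3],
  [0,0,0,0,0,0,0.3],
  [0,0,0,0,0,0,0.3],
])

```text
clock: 11.63
tool_pos: [0.4802, -0.32, 0.2249]
eef_rot: [-3.139, 0.004, -0.122]
force: [0.6, 0.2, -0.2]
width: 0.0557
```

```bash
cat > pp.py <<'E'
from h import *
import sys
s=state();print(s['tool_pos'],s['eef_rot'],s['width'])
i=camera_info('wrist'); im,d=save('wrist',sys.argv[1])
for k in ['punch','punch_tip']:
    print(k,[(np.round(a['at'],1).tolist(),round(a['conf'],2),ptz(i,*a['at'],.013).round(4).tolist()) for a in tip_of('wrist',k)[:2]])
r=regions_of('wrist','punch')
for a in r[:2]:
    c=cloud(i,d,a['mask']); c=c[(c[:,2]>.008)&(c[:,2]<.035)]; 
    if len(c)<20: continue
    m=c[:,:2].mean(0);x=c[:,:2]-m; w=np.linalg.svd(x,full_matrices=0)[2][0]; w=w*np.sign(w[1]);t=x@w
    print(a['conf'],len(c),'dir',w,'ends',m+w*t.min(),m+w*t.max(),c[:,2].max())
E
python3 pp.py w4.png
```

```text
[ 0.48017459 -0.31995199  0.2248678 ] [-3.13863443  0.00411888 -0.12157004] 0.055745482151588276
punch [([329.0, 185.2], 0.63, [0.4877, -0.3389, 0.013])]
punch_tip [([320.8, 18.8], 0.73, [0.4974, -0.1913, 0.013])]
0.64 3810 dir [0.10329398 0.99465087] ends [ 0.47815461 -0.3822432 ] [ 0.49767405 -0.19428421] 0.02891263957358048
```

View pics/w4.png

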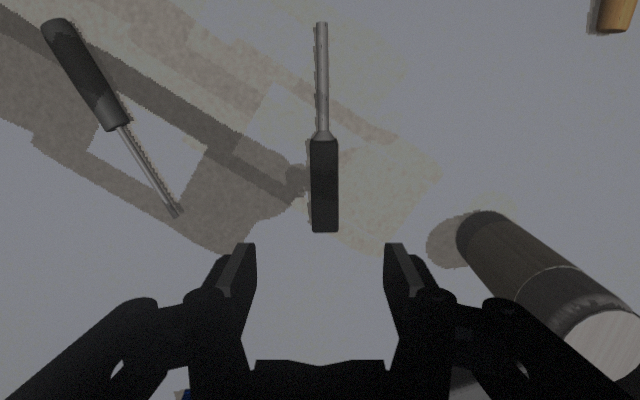

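Request:
drive_tool([
  [0.4,0.5,3,0,0,-0.018,0.3],
  [0,0,3.5,0,0,0,0.3],
  [0,0,3.5,0,0,0,0.3],
  [0,0,3.5,0,0,0,0.3],
  [0,0,3,0,0,0,0.3],
  [0,0,2,0,0,0,0.3],
  [0,0,1,0,0,0,0.3],
  [0,0,0.2,0,0,0,0.3],
  [0,0,0,0,0,0,0.3],
  [0,0,0,0,0,0,-1],
  [0,0,0,0,0,0,-1],
  [0,0,0,0,0,0,-1],
  [0,0,0,0,0,0,-1],
  [0,0,0,0,0,0,-1],
  [0,0,0,0,0,0,-1],
], newtons=90)

```text
clock: 13.08
tool_pos: [0.4858, -0.3259, 0.0336]
eef_rot: [3.139, -0.004, -0.101]
force: [-1.7, 0.1, 5.9]
width: 0.0235
```

Request:
drive_tool([
  [0,0,-1,0,0,0,-1],
  [0,0,-3,0,0,0,-1],
  [0,0,-3.5,0,0,0,-1],
  [0,0,-3.5,0,0,0,-1],
  [0,0,-1.6,0,0,0,-1],
  [1.1,-2,0,0,0,0.026,-1],
  [1.1,-2,0,0,0,0.026,-1],
  [1.1,-2,0,0,0,0.026,-1],
  [1.1,-2,0,0,0,0.026,-1],
  [1.1,-2,0,0,0,0.026,-1],
  [0,0,0,0,0,0,-1],
  [0,0,0,0,0,0,-1],
  [0,0,0,0,0,0,-1],
])

```text
clock: 14.17
tool_pos: [0.5539, -0.2346, 0.1568]
eef_rot: [3.141, 0.001, -0.231]
force: [-0.4, -0.0, -1.3]
width: 0.0239
```

```bash
cat > qq.py <<'E'
from h import *
import sys
s=state();print(s['tool_pos'],s['eef_rot'],s['width'],s['force'])
u=np.array([.2291,.9734]);n=np.array([-.9734,.2291])
for nm in ['wrist','side','top']:
    i=camera_info(nm); im,d=save(nm,nm+sys.argv[1]+'.png')
    t=tip_of(nm,'punch_tip')
    print(nm,'tip',[(np.round(a['at'],1).tolist(),round(a['conf'],2)) for a in t[:2]])
    r=regions_of(nm,'punch')
    if not r: continue
    c=cloud(i,d,r[0]['mask']); q=np.c_[(c[:,:2]-[.6033,-.0427])@np.c_[u,n],c[:,2]]
    np.save('q_%s.npy'%nm,q); print(r[0]['conf'],len(q))
    q=q[(np.abs(q[:,1])<.03)&(q[:,2]>.1)]
    if len(q)==0: continue
    for a,b in [(-.16,-.14),(-.14,-.12),(-.12,-.1),(-.1,-.08),(-.08,-.06),(-.06,-.03),(-.03,0)]:
        m=q[(q[:,0]>a)&(q[:,0]<b)]
        if len(m)>5: print((a,b),len(m),'n',np.percentile(m[:,1],[3,50,97]).round(4),'z',np.percentile(m[:,2],[3,50,97]).round(4),'umax',m[:,0].max().round(4))
E
python3 qq.py 5
```

```text
[ 0.5538842  -0.2346172   0.15675062] [ 3.14103292e+00  6.43711115e-04 -2.30572493e-01] 0.023935447376269684 [-0.38282072 -0.01860949 -1.33805887]
wrist tip []
0.66 15876
(-0.16, -0.14) 1356 n [-0.0018  0.003   0.0077] z [0.1375 0.1408 0.1428] umax -0.14
(-0.14, -0.12) 1471 n [-0.0018  0.003   0.0076] z [0.1371 0.1408 0.1426] umax -0.12
(-0.12, -0.1) 1655 n [-0.0017  0.003   0.0077] z [0.1371 0.1407 0.1425] umax -0.1
(-0.1, -0.08) 414 n [-0.0015  0.0031  0.0076] z [0.1379 0.1408 0.1424] umax -0.0948
side tip [([342.3, 169.4], 0.66)]
0.66 208
(-0.16, -0.14) 18 n [0.0025 0.0059 0.01  ] z [0.1361 0.141  0.144 ] umax -0.1421
(-0.14, -0.12) 16 n [0.0011 0.0066 0.0081] z [0.1358 0.1397 0.1435] umax -0.1206
(-0.12, -0.1) 18 n [0.0022 0.0053 0.0084] z [0.134  0.1405 0.144 ] umax -0.1009
(-0.1, -0.08) 15 n [0.003  0.0059 0.0085] z [0.1352 0.1409 0.1442] umax -0.0811
(-0.08, -0.06) 12 n [0.0039 0.0055 0.0095] z [0.1372 0.1415 0.1454] umax -0.0693
top tip [([344.5, 205.8], 0.63)]
0.47 158
(-0.16, -0.14) 20 n [-0.0019  0.0035  0.0072] z [0.1337 0.1392 0.1432] umax -0.1403
(-0.14, -0.12) 25 n [-0.0012  0.0032  0.0077] z [0.1361 0.1399 0.1423] umax -0.121
(-0.12, -0.1) 27 n [-0.0012  0.0041  0.0077] z [0.1363 0.1402 0.1441] umax -0.1003
(-0.1, -0.08) 26 n [-0.0008  0.0033  0.0076] z [0.1354 0.1402 0.1441] umax -0.0804
(-0.08, -0.06) 14 n [-0.001   0.0041  0.0071] z [0.1351 0.1405 0.1432] umax -0.0696
```

View pics/wrist5.png

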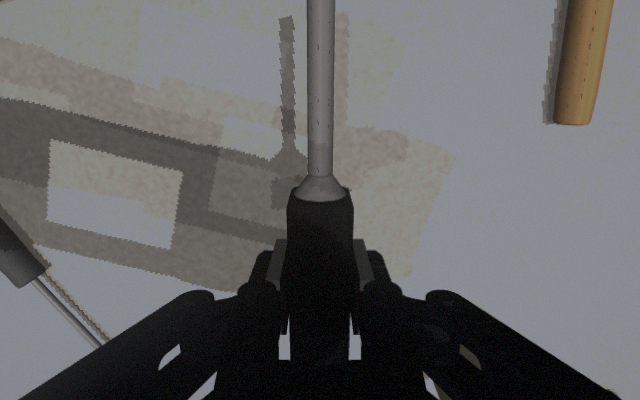

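View pics/side5.png

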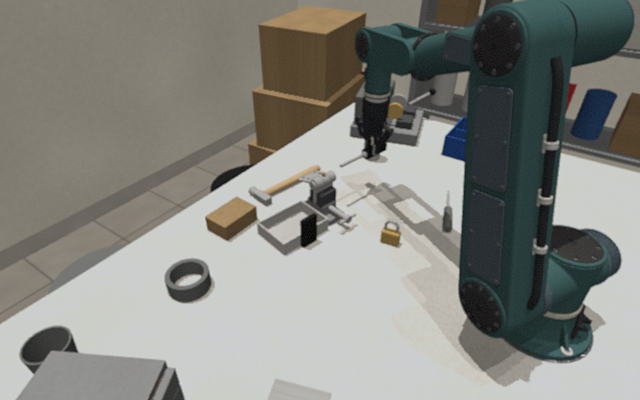

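Request:
drive_tool([
  [0.3,0,0.7,0,0,0,-1],
  [0,0,0.8,0,0,0,-1],
  [0,0,0.6,0,0,0,-1],
  [0,0,0,0,0,0,-1],
  [0,0,0,0,0,0,-1],
])

```text
clock: 15.03
tool_pos: [0.5566, -0.2348, 0.1344]
eef_rot: [-3.141, 0.003, -0.231]
force: [-1.1, -0.2, -2.5]
width: 0.024
```

```bash
python3 qq.py 6; python3 -c "
import cv2
cv2.imwrite('pics/side6c.png',cv2.resize(cv2.imread('pics/side6.png')[130:230,280:420],None,fx=5,fy=5))
cv2.imwrite('pics/top6c.png',cv2.resize(cv2.imread('pics/top6.png')[160:250,270:410],None,fx=5,fy=5))"
```

```text
[ 0.55655384 -0.23481882  0.13435494] [-3.14096347e+00  2.60944791e-03 -2.30919091e-01] 0.02402398223503212 [-1.06054979 -0.16206904 -2.52633064]
wrist tip []
0.68 15738
(-0.16, -0.14) 1328 n [-0.0044  0.0003  0.005 ] z [0.1155 0.1185 0.1206] umax -0.14
(-0.14, -0.12) 1409 n [-0.0041  0.0004  0.0049] z [0.1155 0.1185 0.1201] umax -0.1202
(-0.12, -0.1) 1624 n [-0.0042  0.0004  0.005 ] z [0.1153 0.1185 0.1202] umax -0.1
(-0.1, -0.08) 454 n [-0.0043  0.0004  0.005 ] z [0.1152 0.1183 0.1203] umax -0.0945
side tip [([341.7, 176.1], 0.83)]
0.72 200
(-0.16, -0.14) 22 n [-0.0025  0.0026  0.0074] z [0.1127 0.1195 0.125 ] umax -0.1402
(-0.14, -0.12) 16 n [-0.0019  0.0025  0.0046] z [0.1132 0.1195 0.1232] umax -0.1239
(-0.12, -0.1) 14 n [0.0002 0.0029 0.0053] z [0.1169 0.1201 0.1226] umax -0.1014
(-0.1, -0.08) 11 n [-0.0005  0.0038  0.0048] z [0.1186 0.1207 0.1233] umax -0.0826
(-0.08, -0.06) 6 n [0.0006 0.0022 0.0036] z [0.1182 0.1198 0.1227] umax -0.0684
top tip [([344.7, 208.1], 0.7)]
0.49 117
(-0.16, -0.14) 11 n [-0.0023  0.0009  0.0038] z [0.1181 0.1203 0.1215] umax -0.1413
(-0.14, -0.12) 21 n [-0.0041  0.0006  0.0038] z [0.1165 0.1195 0.1246] umax -0.1219
(-0.12, -0.1) 19 n [-0.0028  0.0005  0.0039] z [0.1162 0.1214 0.1244] umax -0.1018
(-0.1, -0.08) 24 n [-0.005  -0.0005  0.0046] z [0.1162 0.1202 0.1235] umax -0.0812
(-0.08, -0.06) 17 n [-0.0044  0.0004  0.0037] z [0.115  0.1201 0.1234] umax -0.0674
```

View pics/side6c.png

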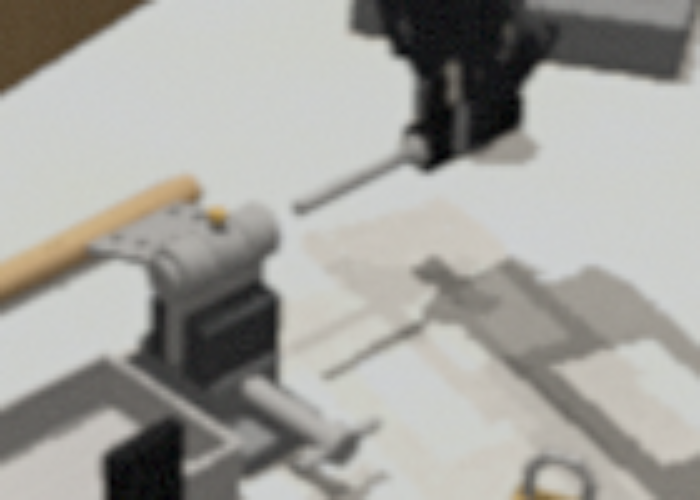

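View pics/top6c.png

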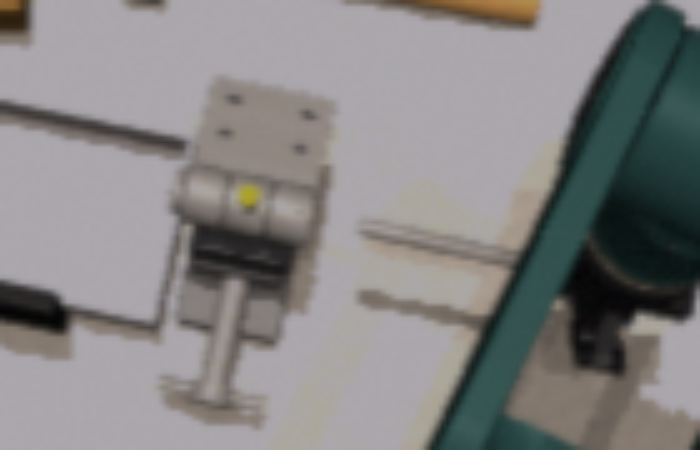

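Request:
drive_tool([
  [0,-1.2,0,0,0,0,-1],
  [0,-1.3,0,0,0,0,-1],
  [0,-0.5,0,0,0,0,-1],
  [0,-0.4,0,0,0,0,-1],
  [0,-0.3,0,0,0,0,-1],
  [0,-0.3,0,0,0,0,-1],
  [0,0,0,0,0,0,-1],
])

```text
clock: 16.07
tool_pos: [0.566, -0.1985, 0.1367]
eef_rot: [3.135, -0.001, -0.231]
force: [-2.6, -6.6, -1.8]
width: 0.0239
```

```bash
python3 qq.py 7; python3 -c "
import cv2
cv2.imwrite('pics/side7c.png',cv2.resize(cv2.imread('pics/side7.png')[130:230,280:420],None,fx=5,fy=5))
cv2.imwrite('pics/top7c.png',cv2.resize(cv2.imread('pics/top7.png')[160:250,270:410],None,fx=5,fy=5))"
```

```text
[ 0.56602587 -0.19849625  0.13666101] [ 3.13523343e+00 -1.10933311e-03 -2.31306027e-01] 0.02385691782731998 [-2.62825812 -6.64487903 -1.79333082]
wrist tip []
0.9 16242
(-0.16, -0.14) 2896 n [-0.012  -0.0002  0.0113] z [0.1281 0.1294 0.1306] umax -0.14
(-0.14, -0.12) 3342 n [-0.0121 -0.0006  0.0112] z [0.1174 0.1284 0.1303] umax -0.12
(-0.12, -0.1) 1295 n [-0.0053 -0.0006  0.0041] z [0.1169 0.1204 0.122 ] umax -0.1
(-0.1, -0.08) 1497 n [-0.0052 -0.0006  0.0042] z [0.1168 0.1204 0.122 ] umax -0.08
(-0.08, -0.06) 1667 n [-0.0053 -0.0006  0.004 ] z [0.1171 0.1203 0.122 ] umax -0.06
(-0.06, -0.03) 232 n [-0.0055 -0.0006  0.004 ] z [0.1166 0.1203 0.1221] umax -0.0569
side tip [([330.6, 179.4], 0.7), ([333.8, 174.4], 0.44)]
0.74 237
(-0.16, -0.14) 42 n [-0.0124  0.0059  0.014 ] z [0.1086 0.1283 0.1309] umax -0.1406
(-0.14, -0.12) 66 n [-0.0078  0.0065  0.0149] z [0.1086 0.1238 0.1317] umax -0.1202
(-0.12, -0.1) 18 n [-0.0026  0.0018  0.0056] z [0.1141 0.1201 0.1233] umax -0.1018
(-0.1, -0.08) 17 n [-0.001   0.0029  0.0054] z [0.1155 0.1197 0.1232] umax -0.0803
(-0.08, -0.06) 17 n [-0.0006  0.0025  0.0044] z [0.1153 0.1207 0.1235] umax -0.0607
(-0.06, -0.03) 12 n [-0.0015  0.003   0.0062] z [0.1158 0.1205 0.1219] umax -0.0452
top tip [([326.7, 203.7], 0.74)]
0.47 1164
(-0.06, -0.03) 30 n [-0.0283 -0.0066  0.0148] z [0.1143 0.1273 0.1336] umax -0.0303
(-0.03, 0) 177 n [-0.0285 -0.0027  0.0165] z [0.1128 0.1265 0.1396] umax -0.0
```

View pics/side7c.png

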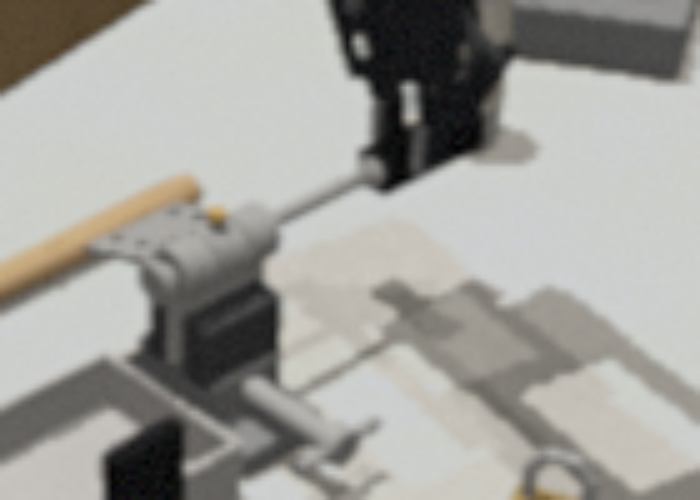

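View pics/top7c.png

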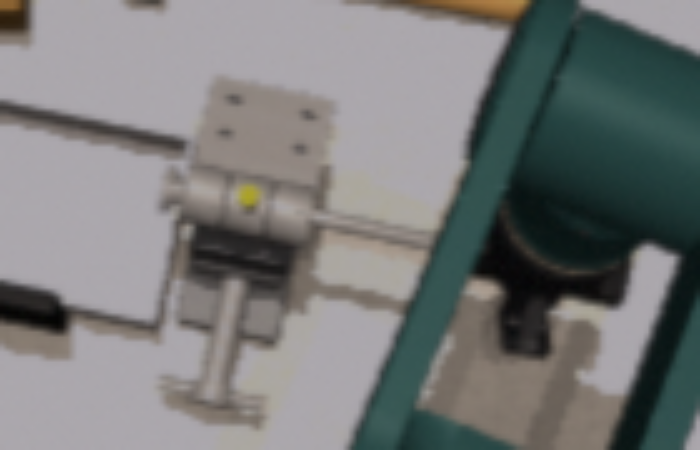

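Request:
drive_tool([
  [0,-0.3,0.05,0,0,0,-1],
  [0,-0.35,0.05,0,0,0,-1],
  [0,-0.35,0,0,0,0,-1],
  [0,-0.35,0,0,0,0,-1],
  [0,-0.35,0,0,0,0,-1],
  [0,-0.35,0,0,0,0,-1],
  [0,-0.3,0,0,0,0,-1],
  [0,-0.3,0,0,0,0,-1],
  [0,-0.2,0,0,0,0,-1],
  [0,-0.2,0,0,0,0,-1],
  [0,-0.2,0,0,0,0,-1],
  [0,0,0,0,0,0,-1],
])

```text
clock: 17.52
tool_pos: [0.574, -0.1636, 0.1348]
eef_rot: [-3.141, -0.0, -0.23]
force: [0.1, -0.2, -2.1]
width: 0.024
```

```bash
python3 qq.py 8|grep -v '^(-0.0[63]'; python3 -c "
import cv2
cv2.imwrite('pics/side8c.png',cv2.resize(cv2.imread('pics/side8.png')[130:230,260:400],None,fx=5,fy=5))
cv2.imwrite('pics/top8c.png',cv2.resize(cv2.imread('pics/top8.png')[160:250,250:390],None,fx=5,fy=5))"
```

```text
[ 0.57401771 -0.1636425   0.13484068] [-3.14096121e+00 -1.54703886e-04 -2.30072792e-01] 0.023982810477687546 [ 0.07769296 -0.17044008 -2.05682704]
wrist tip []
0.56 14533
(-0.16, -0.14) 2382 n [-0.0122 -0.0001  0.0118] z [0.1259 0.1276 0.1286] umax -0.14
(-0.14, -0.12) 2520 n [-0.0115 -0.      0.0111] z [0.1265 0.1276 0.1287] umax -0.12
(-0.12, -0.1) 2969 n [-0.0118 -0.0004  0.0115] z [0.1262 0.1277 0.1287] umax -0.1
(-0.1, -0.08) 2925 n [-0.0117 -0.0003  0.0112] z [0.1155 0.125  0.1285] umax -0.08
(-0.08, -0.06) 1286 n [-0.0049 -0.0003  0.0039] z [0.1159 0.119  0.1206] umax -0.06
side tip []
0.72 204
(-0.16, -0.14) 25 n [0.0102 0.0138 0.0153] z [0.1066 0.1177 0.1297] umax -0.1453
(-0.14, -0.12) 7 n [-0.0108 -0.0058  0.0019] z [0.1263 0.1279 0.13  ] umax -0.1219
(-0.12, -0.1) 50 n [-0.0091  0.0096  0.0142] z [0.1071 0.1263 0.1296] umax -0.1001
(-0.1, -0.08) 61 n [-0.0079  0.0066  0.0139] z [0.1053 0.1205 0.1292] umax -0.0809
(-0.08, -0.06) 21 n [-0.0024  0.0032  0.0057] z [0.114  0.1176 0.1214] umax -0.0602
top tip []
0.55 134
(-0.12, -0.1) 18 n [0.0044 0.0117 0.0211] z [0.1069 0.1252 0.1863] umax -0.1
(-0.1, -0.08) 31 n [-0.0055  0.0064  0.0253] z [0.1124 0.1263 0.2478] umax -0.091
```

View pics/side8c.png

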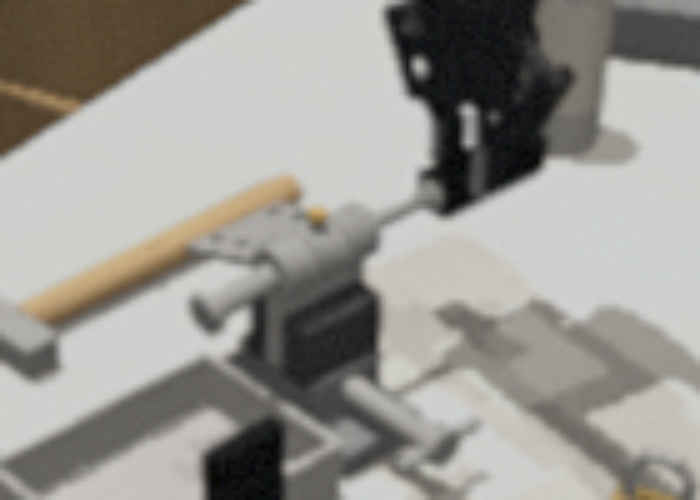

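View pics/top8c.png

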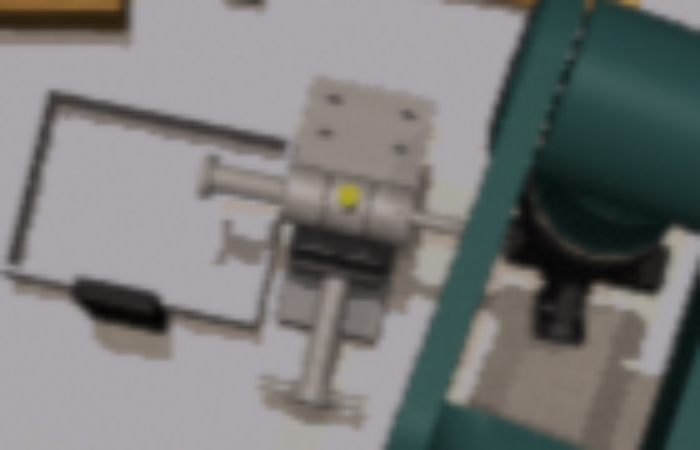

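Request:
drive_tool([
  [0,-0.2,0,0,0,0,-1],
  [0,-0.2,0,0,0,0,-1],
  [0,-0.2,0,0,0,0,-1],
  [0,-0.2,0,0,0,0,-1],
  [0,-0.2,0,0,0,0,-1],
  [0,0,0,0,0,0,-1],
  [0,0,0,0,0,0,-1],
])

```text
clock: 18.55
tool_pos: [0.5762, -0.1544, 0.1348]
eef_rot: [-3.141, -0.0, -0.231]
force: [0.4, 0.9, -2.2]
width: 0.0236
```

```bash
python3 -c "
from h import *
u=np.array([.2291,.9734]);n=np.array([-.9734,.2291]);nm='top'
im,d=save('top','top9.png');i=camera_info('top');r=regions_of('top','pin')
for a in r[:2]:
    c=cloud(i,d,a['mask']);q=np.c_[(c[:,:2]-[.6033,-.0427])@np.c_[u,n],c[:,2]];print(a['conf'],len(q),np.percentile(q,[2,50,98],axis=0).round(3).tolist())
im,d=save('side','side9.png')
cv2.imwrite('pics/side9c.png',cv2.resize(cv2.imread('pics/side9.png')[130:230,260:400],None,fx=5,fy=5))"
```

```text
0.59 85 [[0.041, -0.006, 0.105], [0.068, 0.002, 0.115], [0.088, 0.009, 0.121]]
```

View pics/side9c.png

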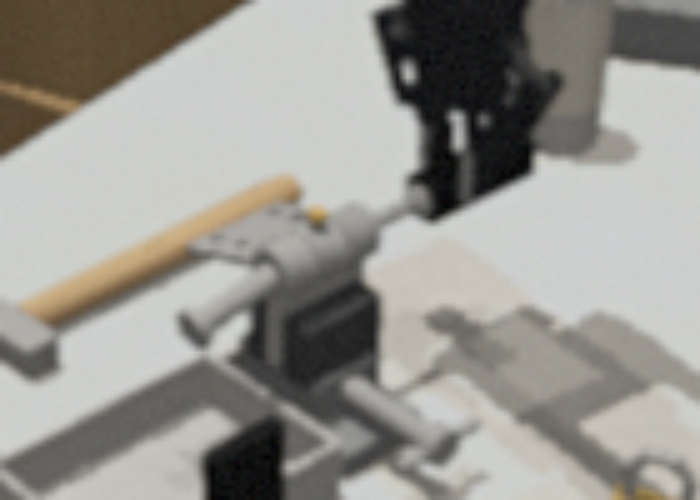

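Request:
drive_tool([
  [0,-0.2,0,0,0,0,-1],
  [0,-0.3,0,0,0,0,-1],
  [0,-0.3,0,0,0,0,-1],
  [0,-0.3,0,0,0,0,-1],
  [0,-0.3,0,0,0,0,-1],
  [0,-0.3,0,0,0,0,-1],
  [0,-0.3,0,0,0,0,-1],
  [0,0,0,0,0,0,-1],
  [0,0,0,0,0,0,-1],
  [0,0,0,0,0,0,-1],
])

```text
clock: 19.53
tool_pos: [0.5806, -0.1353, 0.1347]
eef_rot: [3.141, 0.0, -0.231]
force: [0.3, 0.0, -2.4]
width: 0.0242
```

```bash
cat > pn.py <<'E'
from h import *
import sys
u=np.array([.2291,.9734]);n=np.array([-.9734,.2291])
k=sys.argv[1]
for nm in ['top','side']:
    im,d=save(nm,nm+k+'.png');i=camera_info(nm);r=regions_of(nm,'pin')
    for a in r[:2]:
        c=cloud(i,d,a['mask'])
        if len(c)==0: continue
        q=np.c_[(c[:,:2]-[.6033,-.0427])@np.c_[u,n],c[:,2]];print(nm,a['conf'],len(q),np.percentile(q,[2,50,98],axis=0).round(3).tolist())
cv2.imwrite('pics/side%sc.png'%k,cv2.resize(im[130:260,240:400,::-1],None,fx=4.5,fy=4.5))
E
python3 pn.py 10
```

```text
side 0.65 162 [[0.095, -0.015, 0.004], [0.13, 0.013, 0.021], [0.166, 0.021, 0.03]]
```

View pics/side10c.png

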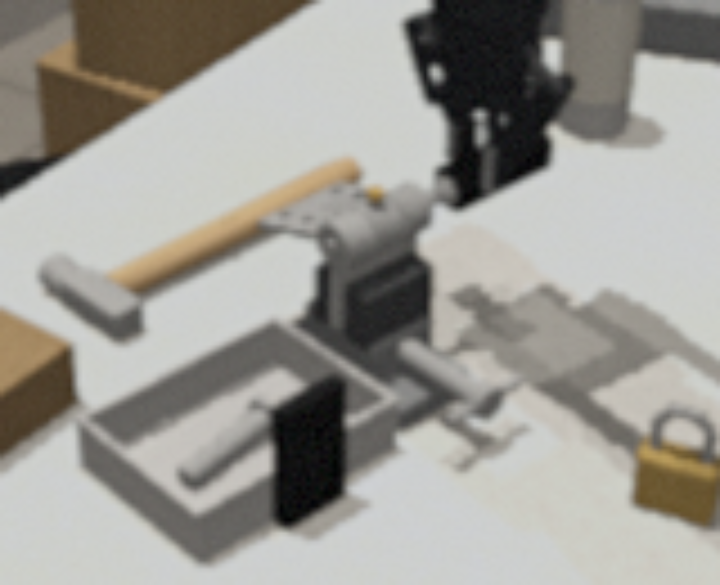

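Request:
drive_tool([
  [0,0.5,0,0,0,0,-1],
  [0,1.5,0,0,0,0,-1],
  [0,2,0,0,0,0,-1],
  [0,2,0,0,0,0,-1],
  [0,2,0,0,0,0,-1],
  [0,2,0,0,0,0,-1],
  [0,2,0,0,0,0,-1],
  [0,1,1,0,0,0,-1],
  [0,0,2,0,0,0,-1],
  [0,0,2,0,0,0,-1],
  [0,0,2,0,0,0,-1],
  [0,0,1.5,0,0,0,-1],
  [0,0,0.8,0,0,0,-1],
  [0,0,0.3,0,0,0,-1],
  [0,0,0,0,0,0,-1],
  [0,0,0,0,0,0,-1],
])

```text
clock: 21.07
tool_pos: [0.5515, -0.2622, 0.0396]
eef_rot: [3.141, -0.002, -0.231]
force: [-0.4, -1.1, -2.1]
width: 0.0237
```

Request:
drive_tool([
  [0,0,0.3,0,0,0,-1],
  [0,0,0.2,0,0,0,-1],
  [0,0,0.1,0,0,0,-1],
  [0,0,0,0,0,0,-1],
  [0,0,0,0,0,0,-1],
])

```text
clock: 21.48
tool_pos: [0.5513, -0.2622, 0.0336]
eef_rot: [3.141, -0.001, -0.231]
force: [0.1, 0.3, 0.2]
width: 0.0244
```

Request:
drive_tool([
  [0,0,0,0,0,0,0.3],
  [0,0,0,0,0,0,0.3],
  [0,0,0,0,0,0,0.3],
  [0,0,0,0,0,0,0.3],
  [0,0,-1.5,0,0,0,0.3],
  [0,0,-3,0,0,0,0.3],
  [0,0,-4,0,0,0,0.3],
  [0,0,-4,0,0,0,0.3],
  [0,0,-4,0,0,0,0.3],
  [0,0,-3,0,0,0,0.3],
  [0,0,0,0,0,0,0.3],
  [0,0,0,0,0,0,0.3],
])

```text
clock: 22.48
tool_pos: [0.552, -0.2626, 0.2316]
eef_rot: [3.139, -0.007, -0.231]
force: [0.9, 0.3, -1.4]
width: 0.0557
```

```bash
python3 pn.py 11; python3 pp.py w11.png; python3 - <<'E'
from h import *
for n in ['top','side']:
    im,d=get_image(n); i=camera_info(n)
    for k in ['spray_can','padlock','hammer','screw_box','tape_roll','tray']:
        r=regions_of(n,k)
        if r:
            c=cloud(i,d,r[0]['mask']); print(n,k,np.median(c,0).round(3),np.percentile(c[:,2],[2,98]).round(3))
E
```

```text
top 0.46 160 [[0.087, -0.006, 0.002], [0.118, 0.009, 0.02], [0.158, 0.018, 0.03]]
side 0.61 149 [[0.096, -0.001, 0.005], [0.134, 0.013, 0.021], [0.166, 0.02, 0.027]]
[ 0.55003802 -0.26148651  0.22523683] [-3.1402993   0.00429049 -0.23105046] 0.05540324453081806
punch [([323.1, 180.9], 0.72, [0.5506, -0.276, 0.013])]
punch_tip [([322.8, 15.5], 0.75, [0.5833, -0.1336, 0.013])]
0.69 3992 dir [0.23016411 0.97315183] ends [ 0.53933298 -0.31830866] [ 0.58299255 -0.13371257] 0.0286968811259542
0.42 2676 dir [0.18083742 0.983513  ] ends [ 0.7424514  -0.22914551] [ 0.75531414 -0.15918946] 0.02850796940292577
top padlock [0.623 0.079 0.019] [0.001 0.031]
top hammer [ 0.771 -0.076  0.024] [0.01 0.03]
top screw_box [0.774 0.147 0.049] [-0.     0.054]
top tape_roll [0.702 0.377 0.042] [0.006 0.049]
top tray [0.619 0.078 0.005] [-0.001  0.089]
side spray_can [ 0.627 -0.393  0.09 ] [0.005 0.172]
side padlock [ 0.376 -0.029  0.034] [0.    0.077]
side hammer [ 0.772 -0.042  0.023] [0.001 0.1  ]
side screw_box [0.762 0.165 0.049] [0.004 0.054]
side tape_roll [0.693 0.381 0.032] [0.001 0.048]
side tray [0.618 0.092 0.024] [0.003 0.09 ]
```

View pics/side11.png

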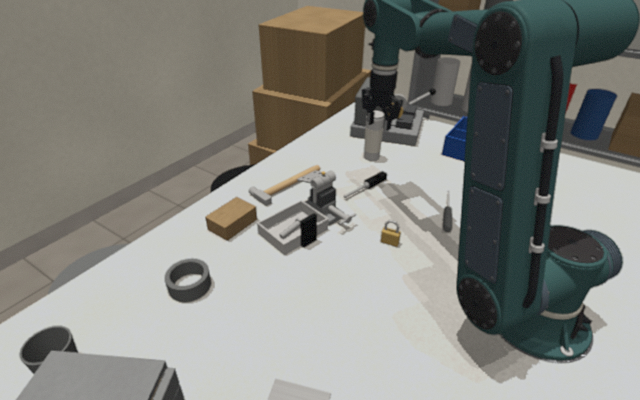

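View pics/w11.png

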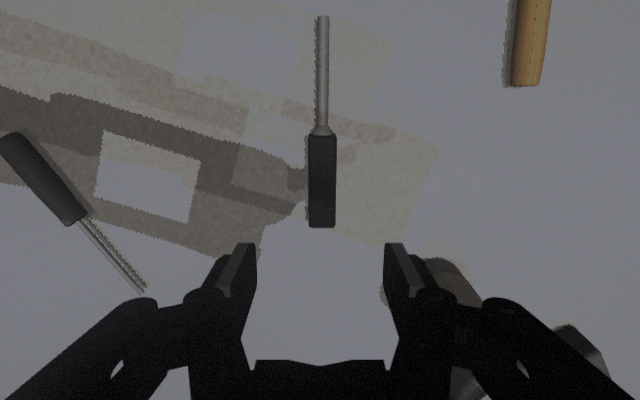

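```bash
python3 -c "
from rig import *
print(job_done(), state()['clock'])"
```

```text
the job is handed in; nothing more can be done
the job is handed in; nothing more can be done
```

I placed the tray under the drop spot, drove the pin out with the punch so it dropped into the tray, then laid the punch on the bench and let go. The last reading before I handed the job in, with a few camera calls after it, was 22.5 s of the 67 s allowed.

**Last checks:**
- **Pin:** it lies inside the tray walls in both the top and side views.
- **Tray:** it stands flat, with the drop spot about 43 mm from its centre along x (limit 73 mm).
- **Punch:** it lies flat on the bench, with its highest measured point about 29 mm up, well clear of the tray.
- **Arm:** the jaws are open and about 20 cm above the punch, touching nothing.
- **Bystanders:** the hammer, padlock, box and tape roll measured within about 6 mm of where they started. The spray can did too, but only from the side camera.

**What disagreed or went wrong:**
- **Tray contact:** while being carried, the tray briefly bumped the vise at about 14 N because I commanded it slightly too far. I backed off, re-measured and set it down correctly.
- **Padlock misread:** the final top view placed the padlock inside the tray. That was a false detection of the pin, and the side view shows the padlock where it was.
- **Depth step not checked directly:** I worked out the punch depth from how far the pin's head stuck out. When I paused, it was about 50 mm against the 45 mm required, with the pin still in line.

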